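# Find the full solder tub by heft and pack it in the class kit box

## Task

Only one of the four identical solder tubs on the tray still holds a full reel: heft them to find it, and gently stand that one upright on the floor of the empty half of the green kit box. Leave the part-used and empty tubs standing upright where they were on the tray, and do not disturb the things around them.

Things in the scene. Friction and masses are not known exactly. Their poses are not given: they have to be found in the camera images.
- tub_a_mid (a point): centre (half-way up, on the upright axis z) of one of four outwardly identical closed tubs: opaque white round plastic with a paper band, 62 mm diameter, 80 mm tall with its tight grey screw lid (about 1 mm wider, from 62 mm up). It starts upright on the stock tray's floor.
- tub_b_mid (a point): centre of another of the four tubs, same in every outward way as the one of point tub_a_mid.
- tub_c_mid (a point): centre of another of the four tubs, same in every outward way as the one of point tub_a_mid.
- tub_d_mid (a point): centre of another of the four tubs, same in every outward way as the one of point tub_a_mid.
- tub_a: the same tub as point tub_a_mid; origin at the centre of its underside, z up its axis. A reel of solder stands loose in each tub. One tub, with a full reel, weighs 0.55 to 0.65 kg in all; one, part-used, 0.29 to 0.39 kg; two, with bare bobbins, 0.11 to 0.13 kg. Which is which cannot be seen, and changes every time.
- tub_b: the same tub as point tub_b_mid; origin at the centre of its underside, z up its axis.
- tub_c: the same tub as point tub_c_mid; origin at the centre of its underside, z up its axis.
- tub_d: the same tub as point tub_d_mid; origin at the centre of its underside, z up its axis.
- stock_tray: flat square black plastic tray lying on the bench, fixed: 270 x 270 mm, floor 3 mm thick, rim 15 mm high all round; origin at the centre of its underside, x and y along its sides. The four tubs stand on it in a 2 x 2 pattern about 120 mm apart.
- kit_box: open green plastic container on the bench, fixed: 300 mm (its x) x 200 mm (its y) x 75 mm high, walls and floor 4 mm thick; origin at the centre of its underside. A grey partition 59 mm high at its middle (x = 0) halves it. The half on its +x side (away from the robot) already holds a yellow meter, cutters and a tin, none higher than the walls; the half on its -x side is empty.
- empty_half (a point): centre of the floor surface (4 mm above the bench) of the kit box's empty half, inside 144 mm along x by 192 mm along y; axes as the kit box, z up.
- iron_cleaner_mid (a point): bystander: centre of a loose round steel pot of brass wool, 72 mm diameter, 53 mm tall, on the bench beyond the tray and the box.
- flux_bottle_mid (a point): bystander: centre of a loose small amber bottle, 38 mm diameter, 75 mm tall, on the bench beyond the tray and the box.
- hex_block_mid (a point): bystander: centre of the wooden part (70 x 45 x 30 mm) of a loose block carrying hex keys, about 85 mm tall over the keys, on the bench beyond the tray and the box.
There are look-alikes about, which are no part of the job. Leave any purple look-alike of the tub_b alone. Leave any red look-alike of the tub_d alone.

How it is judged:
By the outcome, as a careful person would: the job done as asked, in the order asked, and still so for the second after the job is handed in, with the robot touching nothing.
It also fails if it takes over 64 s, if anything falls off the work surface, if the arm or the gripper's body presses on something with over 40 N, if the wrist force passes 120 N, or if a joint passes its speed limit or range.

## Robot

A 6-joint arm with a two-finger parallel gripper is mounted at the origin on the work surface. World frame = base frame: x ahead of the robot, y to its left, z up, the work surface at z = 0. Lengths are in m, angles in rad, forces in N, time in s.
With the tool pointing down it reaches from about 0.375 to 0.9 m from the base axis. Payload 3.1 kg.
Tool frame: the origin (TCP) lies on the centre line of the jaws, within the pads' length; the fingertips stand 8 mm ahead of it and the grasp point (between the pads) lies 11 mm behind it; z points along the fingers, y is the line along which they close (so a half turn about z gives the same grasp; the last joint's range is limited). The gripper opens to 85 mm and grips with 20 to 120 N. Pads are 22 mm wide; open, the fingers measure 114 mm over their backs; the gripper's body (76 mm by 85 mm) begins 54 mm behind the grasp point. The pads swing forward as they close: fully open they stand 13 mm farther back than shut.
Start: joints at [-0.178, 0.527, 1.433, -0, 1.181, -0.178], TCP at [0.625, 0, 0.239] pointing down, gripper open.
Joint ranges: [-3.08, 3.08], [-0.75, 2.2], [0.22, 2.44], [-1.43, 4.57], [0, 2.65], [-2.85, 2.85]. Speed limits (rad/s): [2.79, 2.79, 3.14, 3.14, 3.14, 3.14].

## Interface

Orientations are given as a unit quaternion [x, y, z, w].
In Python, from station import * gives the robot as it stands.
- The arm moves only by the tool play_rows, never from a script. Its argument "rows" is a list of rows, each a list of 3 entries, a list of its own where there are three numbers: the turn, a rotation vector about the tool's x, y, z in degrees, then the shift along the tool's x, y, z in mm, then the closure, from 0 (fully open) to 1 (shut). In form: [[[ax, ay, az], [dx, dy, dz], jaw], ...]. A call has 1 to 12 rows; each row shifts and turns the commanded pose from where the row before left it, along the tool's axes as they then stand; what a row does not reach is not made up. A row lasts 1/12 s, in which the tool goes at most 41.7 mm and 7.16 degrees, less where a joint would pass 70% of its speed; a pose out of reach is approached as far as the arm can. A call with a gripper value outside its range is refused whole. The fingers move at their own pace and stop on an object; "grip_force" is the grip in N (left out, the last holds). Time passes only in rows, so rows that do not move let the fingers close. It gives the time, the measured TCP pose, the force, the opening and the grip force at its end, in the units of the state.
- sense(): the state, without advancing time (a new reading comes with each control period).
- snapshot(name): name is "scene" or "side" or "wrist"; returns (picture, depth): 400x640x3 uint8, red, green, blue; 400x640 float32, m along the optical axis (not along the pixel's ray), 0 where there is no reading.
- get_calibration(name): a dict with "vfov" (degrees; the focal length in pixels is half the picture's height over the tangent of half this angle, whatever the lens; pixels are square), "cx", "cy" (the principal point, pixels), "k1" (the pictures are not rectified: a ray, as slopes to the right and down, at radius r is drawn at 1 + k1 r^2 times it, then the intrinsics apply), "xyz" and "attitude" of the camera in the world. Camera axes: x right, y down, z forward; pixel columns grow to the right and rows downward; lengths in m; the calibration is good to about 2 mm. A picture is of the moment at which its call begins: read the wrist's pose just before it. get_calibration takes no time and is no camera call; for the wrist camera it gives the pose at the moment of the call.
- sign_off(): hands the job in; it is judged then, once.
The state is a dict: "t": time; "q": joint angles; "qd": joint speeds; "tau": joint torques, N m; "tcp_pos": TCP position; "tool_rot": TCP orientation; "force": force on the tool from outside, world axes, zero at the start; "ft_torque": the same for the moment, N m; "finger_gap": opening from 0.0 (shut) to 1.0 (fully open); "gripper_force": force on a finger pad.
Only numpy, scipy, OpenCV 4.12 (cv2) and the standard library are available. Lean on these libraries where they do the work, as an engineer would, in place of code of your own. Each camera call takes 0.05 s, during which the arm holds its last target. There are 200 camera calls.

## Working session

There is one attempt and no reset: what is moved stays moved. The work goes in short steps, Python scripts to look and compute and a tool call to move; the robot and the scene stay as the last step left them, time stands still between calls to the robot, and variables do not carry over. Pictures are saved under pics/ and viewed, at most 10 in all, crops included, and the job is handed in when it is done.

Besides the shell and the picture viewer there is one more tool, called after "Request:" by a JSON object that holds its "method" and its "body", one argument or row to a line. play_rows: Moves the arm, as the interface text tells. Its arguments: {"type":"object","properties":{"rows":{"type":"array","items":{"type":"array"}},"grip_force":{"type":"number"}},"required":["rows"]}

```bash
ls; mkdir -p pics; python3 - <<'E'
from station import *
import cv2
s=sense(); print({k:(v if not hasattr(v,'tolist') else v) for k,v in s.items()})
for n in ("scene","side"):
    p,d=snapshot(n); cv2.imwrite(f"pics/{n}0.png",p[:,:,::-1]); 
    import numpy as np
    np.save(f"pics/{n}0.npy",d); print(n,get_calibration(n), (d>0).mean())
E
```

```text
pics
{'t': 0.0, 'q': array([-1.78472087e-01,  5.28495392e-01,  1.43391048e+00, -1.05943453e-05,
        1.18138894e+00, -1.78503073e-01]), 'qd': array([-7.39747513e-04,  4.25375161e-04, -6.39127870e-04,  5.17811138e-05,
        3.43162029e-04, -4.02874904e-04]), 'tau': array([ 2.50220628e-04, -4.42344439e+01, -1.78024775e+01, -2.06930472e-04,
        8.36740597e-03,  2.24214921e-05]), 'tcp_pos': array([6.24298182e-01, 1.70635715e-04, 2.38313043e-01]), 'tool_rot': array([ 7.07093972e-01,  7.07118733e-01, -6.32002371e-04, -9.01644526e-04]), 'force': array([-0.33422127, -0.25758974,  0.50487241]), 'ft_torque': array([-0.00119011, -0.03911798,  0.00325294]), 'gripper_force': 0.0, 'finger_gap': 1.0014364783202625}
scene {'vfov': 42.60247306492896, 'cx': 322.1725627732207, 'cy': 199.5580752843747, 'k1': -0.12950904742222458, 'xyz': array([1.1226468 , 0.60416774, 0.90337144]), 'attitude': array([ 0.34791578,  0.86635163, -0.33133095, -0.13641576])} 0.996109375
side {'vfov': 49.31431457209964, 'cx': 321.3948170396029, 'cy': 205.84861349610475, 'k1': -0.07325691259331302, 'xyz': array([0.48210796, 1.05132455, 0.66658512]), 'attitude': array([-0.06234283,  0.8756358 , -0.47838851,  0.02279787])} 0.995984375
```

View pics/scene0.png

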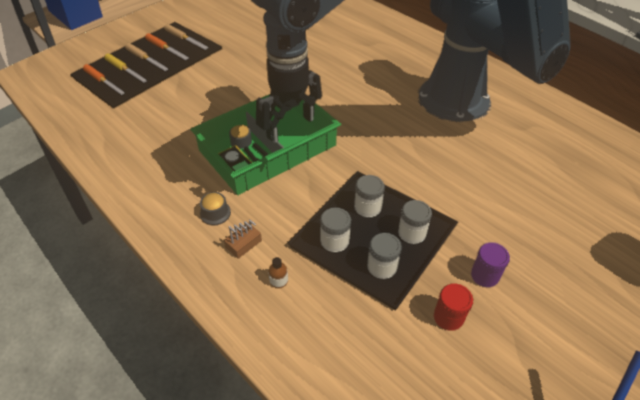

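View pics/side0.png

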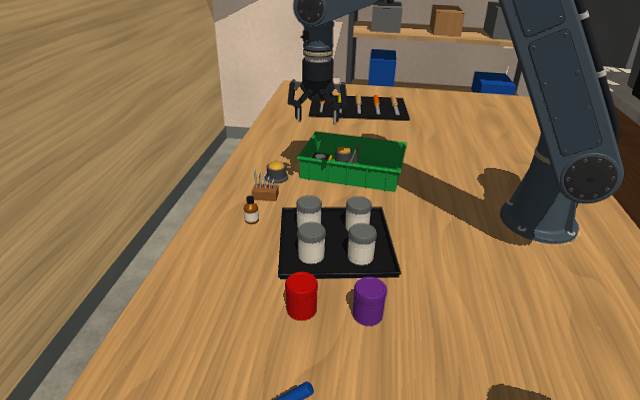

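The scene view shows four white tubs with grey lids, tops at about (369,184), (335,217), (414,209) and (384,242), on the black tray. The purple tub (490,264) and red tub (454,306) stand off the tray and are look-alikes. The green box is at (268,140), with its free half toward the robot. The pot (213,207), hex block (243,238) and bottle (278,272) are the bystanders.
In the side view the tub tops are at (309,203), (358,203), (312,230) and (362,231).

```bash
cat > h.py <<'E'
import numpy as np, cv2
from scipy.spatial.transform import Rotation as R
from scipy.optimize import least_squares
from station import *
def rays(n,uv,c=None):
    c=c or get_calibration(n); f=200/np.tan(np.radians(c['vfov']/2))
    K=np.array([[f,0,c['cx']],[0,f,c['cy']],[0,0,1.]])
    q=cv2.undistortPoints(np.float64(uv).reshape(-1,1,2),K,np.array([c['k1'],0,0,0.]))[:,0]
    return np.c_[q,np.ones(len(q))],R.from_quat(c['attitude']).as_matrix(),c['xyz']
def cloud(n,d,c=None):
    v,u=np.mgrid[:400,:640]
    r,M,o=rays(n,np.c_[u.ravel(),v.ravel()],c)
    return ((r*d.reshape(-1,1))@M.T+o).reshape(400,640,3)
def tri(a,ua,b,ub):
    out=[]
    for p,q in zip(ua,ub):
        A=np.zeros((3,3));y=np.zeros(3);L=[]
        for n,x in((a,p),(b,q)):
            r,M,o=rays(n,[x]);w=M@r[0];w/=np.linalg.norm(w);P=np.eye(3)-np.outer(w,w);A+=P;y+=P@o;L.append((P,o))
        X=np.linalg.solve(A,y);out.append(np.r_[X,[np.linalg.norm(P@(X-o)) for P,o in L]])
    return np.array(out)
def circ(P,r0=.0315):
    f=lambda x:np.hypot(P[:,0]-x[0],P[:,1]-x[1])-x[2]
    return least_squares(f,[*P.mean(0)[:2],r0],loss='soft_l1',f_scale=.002).x
E
python3 - <<'E'
from h import *
np.set_printoptions(precision=4,suppress=True)
# lid centres by eye
S=[(369,184),(335,217),(414,209),(384,242)]
# order: left-far.. ; side candidates
T=[(358,203),(309,203),(362,231),(312,230)]
for a in S:
    print(a,tri("scene",[a]*4,"side",T))
for n in("scene","side"):
    d=np.load(f"pics/{n}0.npy");C=cloud(n,d)
    z=C[...,2]; m=((z>.074)&(z<.095)&(C[...,0]>.3)&(C[...,0]<.8)&(abs(C[...,1])<.7)).astype(np.uint8)
    k,l,st,ce=cv2.connectedComponentsWithStats(m)
    print(n,"bench z",np.median(z[(C[...,0]>.4)&(C[...,0]<.8)&(abs(C[...,1])<.6)&(z<.05)]))
    for i in range(1,k):
        if st[i,4]>60:
            P=C[l==i]; print(ce[i],st[i,4],np.median(P,0),P.min(0),P.max(0))
E
```

```text
(369, 184) [[0.4993 0.113  0.0789 0.0024 0.0024]
 [0.5922 0.191  0.153  0.0382 0.0382]
 [0.47   0.0924 0.0053 0.0279 0.0279]
 [0.5739 0.1848 0.1002 0.0625 0.0625]]
(335, 217) [[ 0.5288  0.0491 -0.0001  0.0407  0.0407]
 [ 0.6217  0.1287  0.0772  0.0035  0.0035]
 [ 0.4946  0.0102 -0.099   0.0161  0.0161]
 [ 0.601   0.1105  0.0063  0.0281  0.0281]]
(414, 209) [[0.5092 0.2427 0.1411 0.0181 0.0181]
 [0.5887 0.2936 0.1954 0.0158 0.0158]
 [0.4826 0.2289 0.0769 0.0027 0.0027]
 [0.5708 0.2893 0.1464 0.0362 0.0362]]
(384, 242) [[0.5381 0.2073 0.0868 0.0569 0.0569]
 [0.6162 0.2558 0.1398 0.0169 0.0169]
 [0.5087 0.1834 0.0066 0.0373 0.0373]
 [0.5968 0.244  0.078  0.0032 0.0032]]
scene bench z 0.00043606906941084933
[327.9342 119.2697] 152 [ 0.3935 -0.1033  0.0753] [ 0.3758 -0.1846  0.074 ] [ 0.4494 -0.0831  0.0797]
[234.5462 160.9   ] 260 [ 0.6823 -0.1382  0.0753] [ 0.58   -0.2701  0.074 ] [ 0.7008 -0.1063  0.0797]
[287.5789 147.4868] 76 [ 0.5474 -0.1073  0.0753] [ 0.5083 -0.1159  0.0741] [ 0.5833 -0.0984  0.079 ]
[370.0156 185.5977] 512 [0.5008 0.1174 0.0814] [0.4667 0.0835 0.0743] [0.5306 0.14
[... 571 characters left out ...]
0.2997  0.074 ] [ 0.6985 -0.117   0.0775]
[394.2714 166.7286] 70 [ 0.3977 -0.0962  0.0752] [ 0.3837 -0.1687  0.0741] [ 0.4458 -0.0794  0.078 ]
[308.6378 202.4706] 323 [0.6239 0.1386 0.0814] [0.593  0.1017 0.0741] [0.6568 0.1662 0.0853]
[358.5674 203.2853] 319 [0.4991 0.122  0.0816] [0.4675 0.0865 0.0742] [0.531  0.149  0.0853]
[311.212  230.4867] 415 [0.599  0.2558 0.0816] [0.5677 0.221  0.074 ] [0.6321 0.2816 0.085 ]
[362.2524 231.8125] 416 [0.4833 0.2422 0.0815] [0.4516 0.2062 0.0741] [0.5143 0.2685 0.0857]
[301.0833 283.0119] 588 [0.5931 0.4274 0.0784] [0.5614 0.394  0.0741] [0.6249 0.4567 0.0821]
[370.5138 288.2894] 615 [0.4575 0.4212 0.0784] [0.4255 0.3883 0.0741] [0.49   0.45   0.0826]
```

```bash
python3 - <<'E'
from h import *
np.set_printoptions(precision=4,suppress=True)
T=[(.499,.116),(.484,.236),(.6235,.134),(.600,.250)]
allp=[];cen=[[] for _ in T]
for n in("scene","side"):
    d=np.load(f"pics/{n}0.npy");C=cloud(n,d).reshape(-1,3)
    for i,t in enumerate(T):
        P=C[(np.hypot(C[:,0]-t[0],C[:,1]-t[1])<.05)&(C[:,2]>.0795)]
        (c,w,a)=cv2.minAreaRect(P[:,:2].astype(np.float32)); e,r=cv2.minEnclosingCircle(P[:,:2].astype(np.float32)); cen[i].append((*e,r))
    B=C[(C[:,2]>.068)&(C[:,2]<.08)&(C[:,0]>.35)&(C[:,0]<.75)&(C[:,1]<-.04)&(C[:,1]>-.4)]
    allp.append(B); (c,w,a)=cv2.minAreaRect(B[:,:2].astype(np.float32)); print(n,"box",c,w,a)
    F=C[(C[:,2]>-.004)&(C[:,2]<.03)&(C[:,0]>.40)&(C[:,0]<.52)&(C[:,1]<-.12)&(C[:,1]>-.24)];print("floor z",np.percentile(F[:,2],[10,50,90]))
for c in cen: print(np.array(c))
B=np.vstack(allp);c,w,a=cv2.minAreaRect(B[:,:2].astype(np.float32));print(c,w,a,cv2.boxPoints((c,w,a)))
# partition
C=np.vstack([cloud(n,np.load(f"pics/{n}0.npy")).reshape(-1,3) for n in("scene","side")])
P=C[(C[:,2]>.055)&(C[:,2]<.062)&(C[:,0]>.48)&(C[:,0]<.6)&(C[:,1]<-.13)&(C[:,1]>-.25)]
print("partition",len(P),np.percentile(P,[5,50,95],axis=0))
E
```

```text
scene box (0.5321831703186035, -0.20951777696609497) (0.2212129831314087, 0.31894451379776) 82.8585205078125
floor z [0.0015 0.0038 0.0061]
side box (0.5327481031417847, -0.20862874388694763) (0.22489015758037567, 0.3171313405036926) 82.49242401123047
floor z [0.0047 0.005  0.0062]
[[0.499  0.1166 0.0328]
 [0.5055 0.1095 0.041 ]]
[[0.4838 0.2356 0.0325]
 [0.4836 0.2375 0.0321]]
[[0.6236 0.1322 0.0322]
 [0.623  0.1331 0.0325]]
[[0.5997 0.2498 0.0318]
 [0.5994 0.2511 0.0316]]
(0.5321890115737915, -0.20823189616203308) (0.22486484050750732, 0.31887102127075195) 82.6513671875 [[ 0.3597 -0.2993]
 [ 0.6759 -0.3401]
 [ 0.7047 -0.1171]
 [ 0.3884 -0.0763]]
partition 44 [[ 0.5294 -0.2418  0.0553]
 [ 0.5379 -0.156   0.0586]
 [ 0.5427 -0.1346  0.061 ]]
```

Request:
{"method": "play_rows", "body": {
  "rows": [
    [[0, 0, 0], [25, -25, 0], 0],
    [[0, 0, 0], [25, -25, 0], 0],
    [[0, 0, 0], [25, -25, 0], 0],
    [[0, 0, 0], [20, -25, 0], 0],
    [[0, 0, 0], [20, -24, 0], 0],
    [[0, 0, 0], [0, 0, 0], 0],
    [[0, 0, 0], [0, 0, 0], 0]
  ]
}}

```text
t: 0.68
tcp_pos: [0.4993, 0.1161, 0.2392]
tool_rot: [0.706, 0.708, -0.0, -0.0]
force: [0.7, -0.5, -0.2]
finger_gap: 1.002
gripper_force: 0.0
```

```bash
python3 - <<'E'
from h import *
np.set_printoptions(precision=4,suppress=True)
c=get_calibration("wrist");p,d=snapshot("wrist");cv2.imwrite("pics/w1.png",p[:,:,::-1])
C=cloud("wrist",d,c);z=C[...,2]
print(c['xyz'])
m=((z>.0785)&(z<.09)).astype(np.uint8);k,l,st,ce=cv2.connectedComponentsWithStats(m)
for i in range(1,k):
    if st[i,4]>200:
        P=C[l==i];e,r=cv2.minEnclosingCircle(P[:,:2].astype(np.float32));print(ce[i],st[i],np.median(P[:,2]),e,r)
E
```

```text
[0.4981 0.1976 0.3738]
[431.5702  49.0541] [ 397   12   69   75 3902] 0.0820621085001132 (0.5988777875900269, 0.24689020216464996) 0.0328361839056015
[308.1291  64.2123] [ 275   28   68   74 3758] 0.08203373692464563 (0.48245513439178467, 0.23336833715438843) 0.03249553591012955
[441.2402 172.0196] [ 411  143   61   59 2652] 0.0822007264901119 (0.6230012774467468, 0.1288153976202011) 0.03251148387789726
[324.5681 186.6355] [ 296  158   59   58 2568] 0.08217201746957528 (0.49786919355392456, 0.11252345144748688) 0.032368291169404984
```

View pics/w1.png

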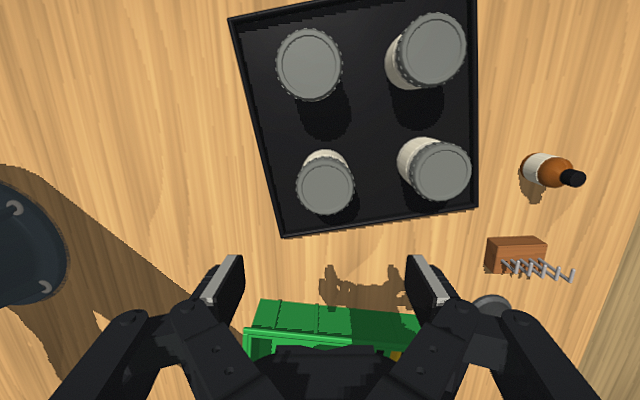

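The wrist view shows the four white tubs with grey lids at (324,187), (441,172), (308,64) and (431,49). The purple and red ones are out of view. Measured lid tops are at z = 0.082, which fits 3 + 80 mm. I'll start with A, at (324,187).

Request:
{"method": "play_rows", "body": {
  "rows": [
    [[0, 0, 0], [-1.5, -1, 35], 0],
    [[0, 0, 0], [0, 0, 35], 0],
    [[0, 0, 0], [0, 0, 35], 0],
    [[0, 0, 0], [0, 0, 35], 0],
    [[0, 0, 0], [0, 0, 35], 0],
    [[0, 0, 0], [0, 0, 20], 0],
    [[0, 0, 0], [0, 0, 11], 0],
    [[0, 0, 0], [0, 0, 0], 0],
    [[0, 0, 0], [0, 0, 0], 0]
  ],
  "grip_force": 40
}}

```text
t: 1.48
tcp_pos: [0.501, 0.113, 0.0331]
tool_rot: [0.707, 0.707, 0.0, 0.0]
force: [0.1, -0.3, 1.3]
finger_gap: 0.995
gripper_force: 0.0
```

Request:
{"method": "play_rows", "body": {
  "rows": [
    [[0, 0, 0], [0, 0, 0], 1],
    [[0, 0, 0], [0, 0, 0], 1],
    [[0, 0, 0], [0, 0, 0], 1],
    [[0, 0, 0], [0, 0, 0], 1],
    [[0, 0, 0], [0, 0, 0], 1],
    [[0, 0, 0], [0, 0, 0], 1],
    [[0, 0, 0], [0, 0, 0], 1],
    [[0, 0, 0], [0, 0, 0], 1]
  ]
}}

```text
t: 2.15
tcp_pos: [0.5008, 0.1135, 0.0351]
tool_rot: [0.707, 0.707, 0.001, 0.001]
force: [-0.6, -1.2, 6.8]
finger_gap: 0.733
gripper_force: 43.7
```

Request:
{"method": "play_rows", "body": {
  "rows": [
    [[0, 0, 0], [0, 0, -4], 1],
    [[0, 0, 0], [0, 0, -7], 1],
    [[0, 0, 0], [0, 0, -7], 1],
    [[0, 0, 0], [0, 0, -4], 1],
    [[0, 0, 0], [0, 0, 0], 1],
    [[0, 0, 0], [0, 0, 0], 1],
    [[0, 0, 0], [0, 0, 0], 1],
    [[0, 0, 0], [0, 0, 0], 1],
    [[0, 0, 0], [0, 0, 0], 1]
  ]
}}

```text
t: 2.9
tcp_pos: [0.4997, 0.1135, 0.055]
tool_rot: [0.707, 0.707, -0.0, -0.0]
force: [0.3, 0.5, -4.2]
finger_gap: 0.735
gripper_force: 44.3
```

Request:
{"method": "play_rows", "body": {
  "rows": [
    [[0, 0, 0], [0, 0, 0], 1],
    [[0, 0, 0], [0, 0, 0], 1]
  ]
}}

```text
t: 3.07
tcp_pos: [0.4998, 0.1135, 0.0551]
tool_rot: [0.707, 0.707, -0.0, -0.0]
force: [0.5, 0.7, -3.0]
finger_gap: 0.731
gripper_force: 44.3
```

Request:
{"method": "play_rows", "body": {
  "rows": [
    [[0, 0, 0], [0, 0, 0], 1]
  ]
}}

```text
t: 3.15
tcp_pos: [0.4999, 0.1135, 0.0552]
tool_rot: [0.707, 0.707, -0.0, -0.0]
force: [0.6, -0.1, -2.9]
finger_gap: 0.736
gripper_force: 44.3
```

Request:
{"method": "play_rows", "body": {
  "rows": [
    [[0, 0, 0], [0, 0, 0], 1]
  ]
}}

```text
t: 3.23
tcp_pos: [0.5, 0.1135, 0.0552]
tool_rot: [0.707, 0.707, -0.0, -0.0]
force: [0.3, 0.1, -2.8]
finger_gap: 0.735
gripper_force: 44.3
```

Request:
{"method": "play_rows", "body": {
  "rows": [
    [[0, 0, 0], [0, 0, 7], 1],
    [[0, 0, 0], [0, 0, 6], 1],
    [[0, 0, 0], [0, 0, 3], 1],
    [[0, 0, 0], [0, 0, 2], 1],
    [[0, 0, 0], [0, 0, 1], 1],
    [[0, 0, 0], [0, 0, 0], 1],
    [[0, 0, 0], [0, 0, 0], 1]
  ]
}}

```text
t: 3.82
tcp_pos: [0.5, 0.1135, 0.0362]
tool_rot: [0.707, 0.707, -0.0, -0.0]
force: [-0.3, -0.2, -3.1]
finger_gap: 0.735
gripper_force: 44.3
```

A weighs about 3 N, so it's the part-used tub. I'll lower the last millimetre.

Request:
{"method": "play_rows", "body": {
  "rows": [
    [[0, 0, 0], [0, 0, 0.5], 1],
    [[0, 0, 0], [0, 0, 0.5], 1],
    [[0, 0, 0], [0, 0, 0.4], 1],
    [[0, 0, 0], [0, 0, 0], 1],
    [[0, 0, 0], [0, 0, 0], 1]
  ]
}}

```text
t: 4.23
tcp_pos: [0.5001, 0.1136, 0.0352]
tool_rot: [0.707, 0.707, 0.0, 0.0]
force: [0.3, 0.0, -1.3]
finger_gap: 0.735
gripper_force: 44.5
```

Request:
{"method": "play_rows", "body": {
  "rows": [
    [[0, 0, 0], [0, 0, 0.5], 1],
    [[0, 0, 0], [0, 0, 0], 1],
    [[0, 0, 0], [0, 0, 0], 0.2],
    [[0, 0, 0], [0, 0, 0], 0.1],
    [[0, 0, 0], [0, 0, 0], 0],
    [[0, 0, 0], [0, 0, 0], 0],
    [[0, 0, 0], [0, 0, 0], 0],
    [[0, 0, 0], [0, 0, 0], 0]
  ]
}}

```text
t: 4.9
tcp_pos: [0.5, 0.1135, 0.0343]
tool_rot: [0.707, 0.707, -0.0, -0.0]
force: [0.4, 0.6, -0.3]
finger_gap: 0.999
gripper_force: 0.0
```

Request:
{"method": "play_rows", "body": {
  "rows": [
    [[0, 0, 0], [0, 0, -15], 0],
    [[0, 0, 0], [0, 0, -30], 0],
    [[0, 0, 0], [0, 0, -35], 0],
    [[0, 0, 0], [0, 0, -20], 0],
    [[0, 0, 0], [31, -4, 0], 0],
    [[0, 0, 0], [31, -4, 0], 0],
    [[0, 0, 0], [31, -4, 0], 0],
    [[0, 0, 0], [20, -4, 0], 0],
    [[0, 0, 0], [9, -1, 0], 0],
    [[0, 0, 0], [0, 0, 0], 0],
    [[0, 0, 0], [0, 0, 0], 0]
  ]
}}

```text
t: 5.82
tcp_pos: [0.4828, 0.2353, 0.1342]
tool_rot: [0.707, 0.708, -0.0, 0.0]
force: [-0.4, 0.5, -0.1]
finger_gap: 0.998
gripper_force: 0.0
```

Request:
{"method": "play_rows", "body": {
  "rows": [
    [[0, 0, 0], [0, 0, 30], 0],
    [[0, 0, 0], [0, 0, 30], 0],
    [[0, 0, 0], [0, 0, 25], 0],
    [[0, 0, 0], [0, 0, 12], 0],
    [[0, 0, 0], [0, 0, 4], 0],
    [[0, 0, 0], [0, 0, 0], 0],
    [[0, 0, 0], [0, 0, 0], 0.2],
    [[0, 0, 0], [0, 0, 0], 1],
    [[0, 0, 0], [0, 0, 0], 1],
    [[0, 0, 0], [0, 0, 0], 1],
    [[0, 0, 0], [0, 0, 0], 1],
    [[0, 0, 0], [0, 0, 0], 1]
  ]
}}

```text
t: 6.82
tcp_pos: [0.4838, 0.2353, 0.0348]
tool_rot: [0.707, 0.707, 0.001, 0.001]
force: [0.2, -3.1, 6.5]
finger_gap: 0.733
gripper_force: 44.0
```

Request:
{"method": "play_rows", "body": {
  "rows": [
    [[0, 0, 0], [0, 0, 0], 1],
    [[0, 0, 0], [0, 0, 0], 1]
  ]
}}

```text
t: 6.98
tcp_pos: [0.4838, 0.2353, 0.0348]
tool_rot: [0.707, 0.707, 0.001, 0.001]
force: [0.0, -3.2, 6.3]
finger_gap: 0.73
gripper_force: 44.0
```

Request:
{"method": "play_rows", "body": {
  "rows": [
    [[0, 0, 0], [0, 0, -4], 1],
    [[0, 0, 0], [0, 0, -7], 1],
    [[0, 0, 0], [0, 0, -7], 1],
    [[0, 0, 0], [0, 0, -4], 1],
    [[0, 0, 0], [0, 0, 0], 1],
    [[0, 0, 0], [0, 0, 0], 1],
    [[0, 0, 0], [0, 0, 0], 1],
    [[0, 0, 0], [0, 0, 0], 1],
    [[0, 0, 0], [0, 0, 0], 1],
    [[0, 0, 0], [0, 0, 0], 1]
  ]
}}

```text
t: 7.82
tcp_pos: [0.4828, 0.2355, 0.0551]
tool_rot: [0.707, 0.707, -0.0, -0.0]
force: [-0.5, 0.5, -6.2]
finger_gap: 0.738
gripper_force: 44.7
```

Request:
{"method": "play_rows", "body": {
  "rows": [
    [[0, 0, 0], [0, 0, 0], 1]
  ]
}}

```text
t: 7.9
tcp_pos: [0.4828, 0.2355, 0.0552]
tool_rot: [0.707, 0.707, -0.0, -0.0]
force: [0.0, 0.2, -6.0]
finger_gap: 0.734
gripper_force: 44.7
```

Request:
{"method": "play_rows", "body": {
  "rows": [
    [[0, 0, 0], [0, 0, 0], 1]
  ]
}}

```text
t: 7.98
tcp_pos: [0.4829, 0.2355, 0.0553]
tool_rot: [0.707, 0.707, -0.0, -0.0]
force: [-0.0, 0.2, -5.5]
finger_gap: 0.737
gripper_force: 44.7
```

B reads about 5.9 N, so it's the full tub. I'll carry it over to the empty half of the box, whose centre is at (0.459, −0.199).

Request:
{"method": "play_rows", "body": {
  "rows": [
    [[0, 0, 0], [0, 0, -5], 1],
    [[0, 0, 0], [0, 0, -15], 1],
    [[0, 0, 0], [0, 0, -25], 1],
    [[0, 0, 0], [0, 0, -30], 1],
    [[0, 0, 0], [0, 0, -20], 1],
    [[0, 0, 0], [0, 0, -10], 1],
    [[0, 0, 0], [-10, 0, 0], 1],
    [[0, 0, 0], [-20, 0, 0], 1],
    [[0, 0, 0], [-30, 0, 0], 1],
    [[0, 0, 0], [-36, 0, 0], 1],
    [[0, 0, 0], [-36, 0, 0], 1],
    [[0, 0, 0], [-36, 0, 0], 1]
  ]
}}

```text
t: 8.98
tcp_pos: [0.4812, 0.0657, 0.159]
tool_rot: [0.707, 0.707, -0.001, -0.001]
force: [0.1, -0.2, -5.2]
finger_gap: 0.734
gripper_force: 45.7
```

Request:
{"method": "play_rows", "body": {
  "rows": [
    [[0, 0, 0], [-36, -4, 0], 1],
    [[0, 0, 0], [-36, -4, 0], 1],
    [[0, 0, 0], [-36, -4, 0], 1],
    [[0, 0, 0], [-36, -4, 0], 1],
    [[0, 0, 0], [-36, -4, 0], 1],
    [[0, 0, 0], [-36, -4, 0], 1],
    [[0, 0, 0], [-25, 0, 0], 1],
    [[0, 0, 0], [-15, 0, 0], 1],
    [[0, 0, 0], [-8, 0, 0], 1],
    [[0, 0, 0], [-2, 0, 0], 1],
    [[0, 0, 0], [0, 0, 0], 1],
    [[0, 0, 0], [0, 0, 0], 1]
  ]
}}

```text
t: 9.98
tcp_pos: [0.458, -0.197, 0.1597]
tool_rot: [0.707, 0.707, -0.0, -0.001]
force: [-0.2, -0.4, -6.8]
finger_gap: 0.731
gripper_force: 46.0
```

Request:
{"method": "play_rows", "body": {
  "rows": [
    [[0, 0, -3], [0, 0, 0], 1],
    [[0, 0, -6], [0, 0, 0], 1],
    [[0, 0, -7], [0, 0, 0], 1],
    [[0, 0, -7], [0, 0, 0], 1],
    [[0, 0, -7], [0, 0, 0], 1],
    [[0, 0, -7], [0, 0, 0], 1],
    [[0, 0, -7], [0, 0, 0], 1],
    [[0, 0, -7], [0, 0, 0], 1],
    [[0, 0, -7], [0, 0, 0], 1],
    [[0, 0, -7], [0, 0, 0], 1],
    [[0, 0, -7], [0, 0, 0], 1],
    [[0, 0, -6], [0, 0, 0], 1]
  ]
}}

```text
t: 10.98
tcp_pos: [0.4586, -0.1964, 0.1602]
tool_rot: [0.1, 0.995, 0.0, -0.001]
force: [-0.2, -0.0, -6.2]
finger_gap: 0.735
gripper_force: 46.0
```

Request:
{"method": "play_rows", "body": {
  "rows": [
    [[0, 0, -4], [0, 0, 0], 1],
    [[0, 0, -0.6], [0, 0, 0], 1],
    [[0, 0, 0], [0, 0, 0], 1],
    [[0, 0, 0], [0, 0, 0], 1],
    [[0, 0, 0], [0, 0, 0], 1]
  ]
}}

```text
t: 11.4
tcp_pos: [0.4589, -0.1979, 0.1604]
tool_rot: [0.065, 0.998, 0.0, -0.0]
force: [0.2, 0.1, -6.3]
finger_gap: 0.733
gripper_force: 46.0
```

```bash
python3 - <<'E'
from h import *
np.set_printoptions(precision=4,suppress=True)
s=sense();print(s['q'],s['tcp_pos'],R.from_quat(s['tool_rot']).as_matrix())
p,d=snapshot("side");p2,_=snapshot("scene");
a=cv2.resize(p[90:290,230:430],(500,500),interpolation=cv2.INTER_CUBIC);b=cv2.resize(p2[50:250,170:370],(500,500))[:, :300]
cv2.imwrite("pics/carry.png",np.hstack([a,b])[:,:,::-1])
c=get_calibration("wrist");pw,dw=snapshot("wrist");cv2.imwrite("pics/w2.png",pw[:,:,::-1]);C=cloud("wrist",dw,c)
z=C[...,2];B=C[(z>.068)&(z<.08)&(C[...,0]>.35)&(C[...,0]<.72)&(C[...,1]<-.05)&(C[...,1]>-.36)]
print(len(B),B.min(0),B.max(0),cv2.minAreaRect(B[:,:2].astype(np.float32)))
E
```

```text
[-0.6311  0.4808  1.821   0.      0.8401 -2.0725] [ 0.4589 -0.1979  0.1604] [[-0.9916  0.129  -0.0002]
 [ 0.129   0.9916  0.0002]
 [ 0.0002  0.0002 -1.    ]]
10333 [ 0.3619 -0.3193  0.068 ] [ 0.5525 -0.0853  0.0774] ((0.45914125442504883, -0.2027599960565567), (0.21605829894542694, 0.1694735586643219), 82.83609008789062)
```

View pics/carry.png

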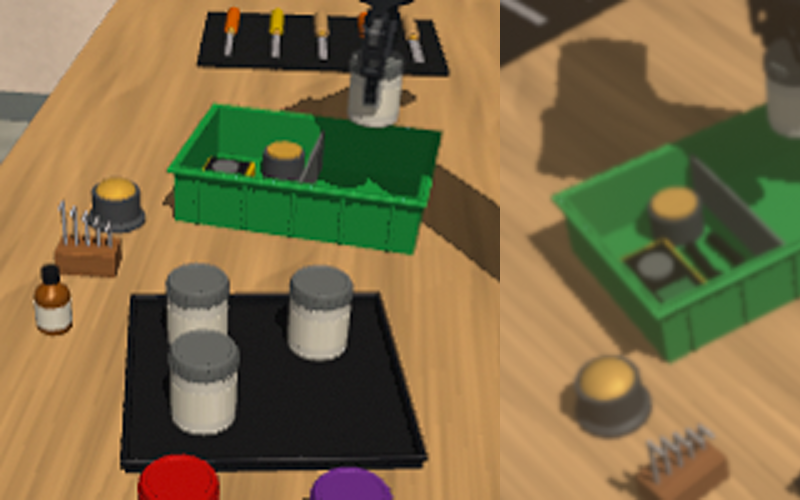

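View pics/w2.png

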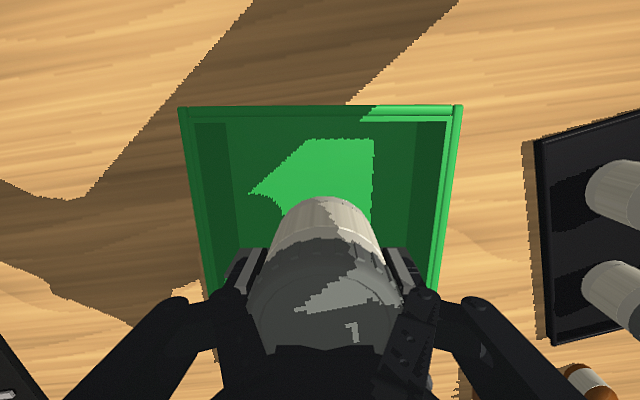

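The side crop shows B held upright over the empty half. The other three tubs are standing on the tray, and the pot, hex block and bottle are in place. In the wrist view the tub is centred between the box's side walls (180 to 462 at row 105). Next is the descent, gently.

Request:
{"method": "play_rows", "body": {
  "rows": [
    [[0, 0, 0], [0, 0, 15], 1],
    [[0, 0, 0], [0, 0, 25], 1],
    [[0, 0, 0], [0, 0, 25], 1],
    [[0, 0, 0], [0, 0, 20], 1],
    [[0, 0, 0], [0, 0, 15], 1],
    [[0, 0, 0], [0, 0, 10], 1],
    [[0, 0, 0], [0, 0, 5], 1],
    [[0, 0, 0], [0, 0, 3], 1],
    [[0, 0, 0], [0, 0, 2], 1],
    [[0, 0, 0], [0, 0, 0], 1],
    [[0, 0, 0], [0, 0, 0], 1]
  ]
}}

```text
t: 12.47
tcp_pos: [0.4595, -0.1988, 0.0411]
tool_rot: [0.065, 0.998, -0.0, 0.001]
force: [0.8, -0.4, -6.3]
finger_gap: 0.738
gripper_force: 45.9
```

Request:
{"method": "play_rows", "body": {
  "rows": [
    [[0, 0, 0], [0, 0, 0.6], 1],
    [[0, 0, 0], [0, 0, 0.6], 1],
    [[0, 0, 0], [0, 0, 0.6], 1],
    [[0, 0, 0], [0, 0, 0.6], 1],
    [[0, 0, 0], [0, 0, 0], 1],
    [[0, 0, 0], [0, 0, 0], 1]
  ]
}}

```text
t: 12.97
tcp_pos: [0.459, -0.1984, 0.038]
tool_rot: [0.065, 0.998, 0.0, -0.0]
force: [-0.2, 0.0, -5.5]
finger_gap: 0.727
gripper_force: 45.9
```

Request:
{"method": "play_rows", "body": {
  "rows": [
    [[0, 0, 0], [0, 0, 0.5], 1],
    [[0, 0, 0], [0, 0, 0.5], 1],
    [[0, 0, 0], [0, 0, 0.4], 1],
    [[0, 0, 0], [0, 0, 0], 1],
    [[0, 0, 0], [0, 0, 0], 1]
  ]
}}

```text
t: 13.38
tcp_pos: [0.459, -0.1985, 0.0366]
tool_rot: [0.065, 0.998, 0.0, -0.0]
force: [-0.3, -0.3, -6.0]
finger_gap: 0.739
gripper_force: 45.9
```

Request:
{"method": "play_rows", "body": {
  "rows": [
    [[0, 0, 0], [0, 0, 0.4], 1],
    [[0, 0, 0], [0, 0, 0.3], 1],
    [[0, 0, 0], [0, 0, 0], 1],
    [[0, 0, 0], [0, 0, 0], 1]
  ]
}}

```text
t: 13.72
tcp_pos: [0.459, -0.1985, 0.0359]
tool_rot: [0.065, 0.998, 0.0, -0.0]
force: [-0.4, 0.2, -6.0]
finger_gap: 0.732
gripper_force: 46.0
```

Request:
{"method": "play_rows", "body": {
  "rows": [
    [[0, 0, 0], [0, 0, 0.4], 1],
    [[0, 0, 0], [0, 0, 0.3], 1],
    [[0, 0, 0], [0, 0, 0], 1],
    [[0, 0, 0], [0, 0, 0], 1]
  ]
}}

```text
t: 14.05
tcp_pos: [0.459, -0.1985, 0.0358]
tool_rot: [0.065, 0.998, -0.0, 0.0]
force: [-1.0, 1.1, 4.5]
finger_gap: 0.732
gripper_force: 46.6
```

Request:
{"method": "play_rows", "body": {
  "rows": [
    [[0, 0, 0], [0, 0, 0.3], 1],
    [[0, 0, 0], [0, 0, 0.3], 1],
    [[0, 0, 0], [0, 0, 0], 1],
    [[0, 0, 0], [0, 0, 0], 1]
  ]
}}

```text
t: 14.38
tcp_pos: [0.459, -0.1985, 0.0357]
tool_rot: [0.065, 0.998, -0.0, 0.0]
force: [-2.4, 0.1, 9.2]
finger_gap: 0.732
gripper_force: 47.2
```

It's in contact with the floor. I'll ease back a little, release and go up.

Request:
{"method": "play_rows", "body": {
  "rows": [
    [[0, 0, 0], [0, 0, -0.5], 1],
    [[0, 0, 0], [0, 0, 0], 1],
    [[0, 0, 0], [0, 0, 0], 0.2],
    [[0, 0, 0], [0, 0, 0], 0.1],
    [[0, 0, 0], [0, 0, 0], 0],
    [[0, 0, 0], [0, 0, 0], 0],
    [[0, 0, 0], [0, 0, 0], 0],
    [[0, 0, 0], [0, 0, 0], 0]
  ]
}}

```text
t: 15.05
tcp_pos: [0.459, -0.1985, 0.035]
tool_rot: [0.065, 0.998, -0.0, -0.0]
force: [-0.2, -0.7, 1.3]
finger_gap: 1.0
gripper_force: 0.0
```

Request:
{"method": "play_rows", "body": {
  "rows": [
    [[0, 0, 0], [0, 0, -10], 0],
    [[0, 0, 0], [0, 0, -20], 0],
    [[0, 0, 0], [0, 0, -30], 0],
    [[0, 0, 0], [0, 0, -35], 0],
    [[0, 0, 0], [0, 0, -35], 0],
    [[0, 0, 0], [0, 0, -35], 0],
    [[0, 0, 0], [0, 0, -25], 0],
    [[0, 0, 0], [0, 0, -10], 0],
    [[0, 0, 0], [0, 0, 0], 0],
    [[0, 0, 0], [0, 0, 0], 0],
    [[0, 0, 0], [0, 0, 0], 0]
  ]
}}

```text
t: 15.97
tcp_pos: [0.4581, -0.1979, 0.2344]
tool_rot: [0.065, 0.998, 0.001, -0.001]
force: [-0.6, 0.4, -0.5]
finger_gap: 0.995
gripper_force: 0.0
```

```bash
python3 - <<'E'
from h import *
np.set_printoptions(precision=4,suppress=True)
T=[(.499,.116),(.6235,.134),(.600,.250),(.459,-.199)]
V=[]
for n in("scene","side","wrist"):
    c=get_calibration(n);p,d=snapshot(n);V.append(p);C=cloud(n,d,c).reshape(-1,3)
    for t in T:
        P=C[(np.hypot(C[:,0]-t[0],C[:,1]-t[1])<.05)&(C[:,2]>.079)&(C[:,2]<.09)]
        if len(P)>50:
            e,r=cv2.minEnclosingCircle(P[:,:2].astype(np.float32));print(n,t,len(P),np.median(P[:,2]),e,r)
cv2.imwrite("pics/end.png",cv2.resize(np.vstack([V[1][90:300,200:440],V[2][:210,200:440]]),(480,600) and None,fx=1.4,fy=1.4)[:,:,::-1])
cv2.imwrite("pics/end.png",np.hstack([cv2.resize(V[1][90:300,230:440],(400,400)),cv2.resize(V[2],(400,400))])[:,:,::-1])
E
```

```text
scene (0.499, 0.116) 453 0.08180581412488941 (0.500494658946991, 0.1160031110048294) 0.03228968009352684
scene (0.6235, 0.134) 533 0.08173169007885328 (0.6233242750167847, 0.1322278529405594) 0.03254220262169838
scene (0.6, 0.25) 578 0.08177968455741791 (0.5998655557632446, 0.25022685527801514) 0.03198881819844246
scene (0.459, -0.199) 307 0.08276976845806294 (0.45799291133880615, -0.19505088031291962) 0.03358893841505051
side (0.499, 0.116) 271 0.0818710109425943 (0.5004703998565674, 0.11722736060619354) 0.03223889321088791
side (0.6235, 0.134) 271 0.08182675826217267 (0.6222093105316162, 0.13333001732826233) 0.03286980837583542
side (0.6, 0.25) 357 0.0817748711599674 (0.600340723991394, 0.2507209777832031) 0.031849104911088943
side (0.459, -0.199) 146 0.08262368934226166 (0.46035629510879517, -0.195582315325737) 0.03292718157172203
wrist (0.499, 0.116) 2437 0.08194766747981697 (0.4988679885864258, 0.11188976466655731) 0.03286048769950867
wrist (0.6235, 0.134) 1733 0.08201644571553218 (0.6220633387565613, 0.12746170163154602) 0.03206011280417442
wrist (0.459, -0.199) 2682 0.0831717047997835 (0.45854300260543823, -0.1997976303100586) 0.032478515058755875
```

View pics/end.png

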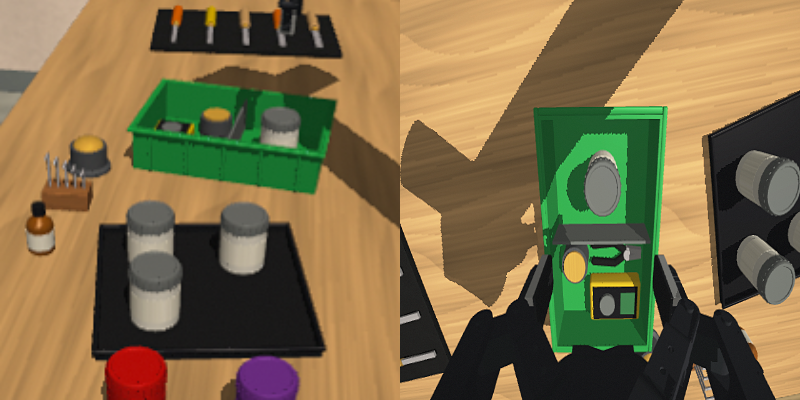

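The full tub stands upright on the floor of the empty half: wrist view (603,187), lid top z 0.083. The other three are upright on the tray where they were, and nothing else has moved.

```bash
python3 -c "
from station import *
print(sign_off())"
```

```text
the job is handed in; nothing more can be done
None
```

I hefted two tubs: the second read about 5.9 N, so it is the full one, and it now stands upright in the empty half of the kit box; the first (about 3 N, part-used) is back in its place, the other two were not touched, and the job was handed in at about 16 s.

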